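# Refit the grease filter of a counter extractor

### The job

The extractor's grease filter has been washed and lies on the counter; put it back. Hook its thin tongue edge under the fixed lip of the extractor's opening, rotate the filter down until it lies flat and fully home in the opening, then slide the catch all the way in over its free edge. Leave the other kitchen things where they stand.

Things in the scene. Friction and masses are not known exactly. Their poses are not given: they have to be found in the camera images.
- station: Low stainless extractor box fixed to the counter, yaw within 0.2 rad. Origin on the counter under the centre of its top opening; z up; box x -110..160, y -90..90, height 60 (mm). Opening x -94..94, y -69..69, with a level ledge all round at height 42 that carries the filter. Fixed lip over the opening's -x end (robot side), sliding catch on the deck at its +x end.
- lip (a point): Middle of the free edge of the fixed lip, on its underside: station x -76, y 0, height 57 mm. The lip covers the opening from x -94 to -76 over its full width, 4 thick. The free opening beyond it is 170 long, shorter than the filter, so the filter enters only tilted, tongue first under the lip.
- filter: Loose bare-metal baffle filter, 0.3-0.65 kg, 180 (x) x 130 (y) mm. Origin: centre of underside, z up. 14 thick from x -64 to 90. Handle: black upright plate across it, 12 thick (x), 76 wide (y), centred x +20, y 0, from 34 to 58 above the underside. Starts flat on counter beside the station, tongue (-x) roughly to the robot. In place: origin within 4 of the station's in x, y, at height 42.
- tongue (a point): Middle of the lower outer edge of the filter's tongue: filter x -90, y 0, z 0 mm. The tongue is a thin full-width strip, filter x -90 to -64, 5 thick, flush with the underside.
- catch (a joint): Sliding catch: 0 = drawn back, 0.030 m = fully in, at its stop; slides along station -x. Starts at 0 to 0.008. Its tip is at station x = 104 mm minus the value; its 40 wide plate, at heights 60 to 67, covers the edge of a seated filter when in, and clears the opening below 0.010. About 2 N of friction; stays where left.
- catch_knob (a point): Middle of the top of the catch's black upright push plate: 12 thick (station x), 36 wide (y), 35 high above the slide, top at height 101.5 mm; at station x = 135 mm minus the joint value.
- bowl: Bystander: white plastic bowl, 110 across, 50 high; origin under its centre.
- tub: Bystander: clear plastic open tub 140 x 110 x 70 high; origin under its centre.
- jar: Bystander: closed glass jar with steel cap, 70 across, 110 high; origin under its centre.
Mind the look-alikes: they are no part of the job. What is shaped like the filter but orange or red is not meant.

How it is judged:
On the way, in this order (a step that is already met when the one before it is completed fails the run):
1. the filter's tongue is under the lip while the filter is still tilted, free edge up (x of tongue in the frame of station between -0.1 and -0.08 m and z of tongue in the frame of station between 0.036 and 0.054 m and y of tongue in the frame of station between -0.012 and 0.012 m and angle between the z axis of filter and the z axis of station, either way round above 0.05 rad), for 0.1 s.
2. the filter lies flat and fully home in the opening, the catch not yet in (x of tongue in the frame of station between -0.1 and -0.08 m and z of tongue in the frame of station between 0.036 and 0.054 m and y of tongue in the frame of station between -0.012 and 0.012 m and angle between the z axis of filter and the z axis of station, either way round below 0.035 rad and z of filter in the frame of station between 0.038 and 0.0455 m and value of joint catch below 0.012 m), for 0.2 s.
3. the catch is slid in over the free edge of the seated filter (x of tongue in the frame of station between -0.1 and -0.08 m and z of tongue in the frame of station between 0.036 and 0.054 m and y of tongue in the frame of station between -0.012 and 0.012 m and angle between the z axis of filter and the z axis of station, either way round below 0.035 rad and z of filter in the frame of station between 0.038 and 0.0455 m and value of joint catch above 0.025 m), for 0.2 s.
At the end, for the whole second after the job is handed in: The filter lies at rest flat in the station's opening (within 0.035 rad, underside within 4 mm of the ledge), its tongue at least 4 mm under the lip, and the catch is in by more than 25 of its 30 mm (all of step 3 and linear speed of filter below 0.02 m/s); the robot touches nothing.
It fails at once if the bowl is pushed more than 30 mm away or tipped over (distance of bowl from where it was at the start of the episode above 0.03 m or angle between bowl's own z axis and vertical above 0.5 rad).
It fails at once if the tub is pushed more than 30 mm away or tipped over (distance of tub from where it was at the start of the episode above 0.03 m or angle between tub's own z axis and vertical above 0.5 rad).
It fails at once if the jar is pushed more than 30 mm away or tipped over (distance of jar from where it was at the start of the episode above 0.03 m or angle between jar's own z axis and vertical above 0.5 rad).
It also fails if it takes over 51 s, if anything falls off the work surface, if the arm or the gripper's body presses on something with over 40 N, if the wrist force passes 120 N, or if a joint passes its speed limit or range.

### The arm

A 6-joint arm with a two-finger parallel gripper is mounted at the origin on the work surface. World frame = base frame: x ahead of the robot, y to its left, z up, the work surface at z = 0. Lengths are in m, angles in rad, forces in N, time in s.
With the tool pointing down it reaches from about 0.35 to 0.775 m from the base axis. Payload 5.5 kg.
Tool frame: the origin (TCP) lies midway between the tips of the shut fingers; the grasp point (between the pads) lies 19 mm behind it; z points along the fingers, y is the line along which they close (so a half turn about z gives the same grasp; the last joint's range is limited). The gripper opens to 85 mm and grips with 20 to 120 N. Pads are 22 mm wide; open, the fingers measure 114 mm over their backs; the gripper's body (76 mm by 85 mm) begins 54 mm behind the grasp point. The pads swing forward as they close: fully open they stand 13 mm farther back than shut.
Start: joints at [1.156, 0.313, 0.046, 1.304, 0, 1.431], TCP at [0.156, 0.553, 0.231] pointing down, gripper open.
Joint ranges: [-2.76, 2.76], [-0.86, 1.69], [-1.03, 1.26], [-2.2, 2.34], [-1.47, 1.5], [-3.14, 3.14]. Speed limits (rad/s): [2.57, 2.57, 3.14, 3.14, 3.14, 3.14].

### API

Orientations are given as a unit quaternion [w, x, y, z].
In Python, from workcell import env gives the robot as it stands. The module is installed in compiled form; this text tells all that it offers.
- The arm moves only by the tool servo_tool, never from a script. Its argument "increments" is a list of rows, each an object of numbers: "grip": the closure, from 0 (fully open) to 1 (shut); "x", "y", "z": the shift along the tool's x, y, z in mm; "roll": the turn about the tool's z in degrees. In form: [{"grip": .., "x": .., "y": .., "z": .., "roll": ..}, ...]. A call has 1 to 5 rows; each row shifts and turns the commanded pose from where the row before left it, along the tool's axes as they then stand; what a row does not reach is not made up. A row lasts 1/12 s, in which the tool goes at most 41.7 mm and 7.16 degrees, less where a joint would pass 70% of its speed; a pose out of reach is approached as far as the arm can. A call is refused whole if a number of a shift passes 41.7 or a number of a turn 7.16, either way. A call with a gripper value outside its range is refused whole. The fingers move at their own pace and stop on an object; "grip_force" is the grip in N (left out, the last holds). Time passes only in rows, so rows that do not move let the fingers close. It gives the time, the measured TCP pose, the force, the opening and the grip force at its end, in the units of the state.
- env.get_state(): the state, without advancing time (a new reading comes with each control period).
- env.read_camera(name): name is "side" or "top"; returns the picture (420x560x3 uint8, red, green, blue); there is no depth.
- env.get_calibration(name): a dict with "vertical_fov" (degrees; the focal length in pixels is half the picture's height over the tangent of half this angle, whatever the lens; pixels are square), "cx", "cy" (the principal point, pixels), "rvec" (rotation vector, rad) and "tvec" (3), from world to camera coordinates, as OpenCV has them. Camera axes: x right, y down, z forward; pixel columns grow to the right and rows downward; lengths in m; the calibration is good to about 2 mm. A picture is of the moment at which its call begins. get_calibration takes no time and is no camera call.
- env.hand_in(): hands the job in; it is judged then, once.
The state is a dict: "clock": time; "joint_pos": joint angles; "qvel": joint speeds; "tau": joint torques, N m; "tcp_pos": TCP position; "orientation": TCP orientation; "wrist_force": force on the tool from outside, world axes, zero at the start; "ft_torque": the same for the moment, N m; "finger_gap": finger opening in m; "grip_force": force on a finger pad.
Only numpy, scipy, OpenCV 4.12 (cv2) and the standard library are available. Lean on these libraries where they do the work, as an engineer would, in place of code of your own. Each camera call takes 0.05 s, during which the arm holds its last target. There are 200 camera calls.

## Working session

There is one attempt and no reset: what is moved stays moved. The work goes in short steps, Python scripts to look and compute and a tool call to move; the robot and the scene stay as the last step left them, time stands still between calls to the robot, and variables do not carry over. Pictures are saved under pics/ and viewed, at most 10 in all, crops included, and the job is handed in when it is done.

Besides the shell and the picture viewer there is one more tool, called after ">>>" as name([rows], argument=value, ...), one row to a line, values as JSON. servo_tool: Moves the arm, as the interface text tells. Its arguments: {"type":"object","properties":{"increments":{"type":"array"},"grip_force":{"type":"number"}},"required":["increments"]}

```bash
mkdir -p pics; python3 - <<'E'
from workcell import env
import cv2
for n in("top","side"):
    im=env.read_camera(n); cv2.imwrite(f"pics/{n}0.png",im[:,:,::-1])
    c=env.get_calibration(n); print(n,c)
s=env.get_state(); print(s)
E
```

```text
top {'vertical_fov': 52.034235078435565, 'cx': 275.6343933667668, 'cy': 211.3258509813496, 'rvec': array([ 2.15101767, -2.10415767,  0.21865364]), 'tvec': array([-0.02808911,  0.49477698,  1.19946423])}
side {'vertical_fov': 44.42759174100621, 'cx': 269.52119970008516, 'cy': 201.21169394140037, 'rvec': array([ 0.10430165, -2.68489977,  1.53506247]), 'tvec': array([0.51226095, 0.10065376, 1.27243648])}
{'clock': 0.1, 'joint_pos': array([1.15641912e+00, 3.13923753e-01, 4.51185200e-02, 1.30357912e+00,
       5.68356628e-06, 1.43119822e+00]), 'qvel': array([ 3.71665891e-04, -1.62489957e-05,  2.88471222e-03, -1.31212803e-03,
        2.45698654e-04,  3.11009865e-04]), 'tau': array([ 2.52033133e-03, -4.81728637e+01,  2.99241740e+01,  1.27947587e-02,
       -1.61134899e-04, -1.67234811e-05]), 'tcp_pos': array([0.15584776, 0.55302689, 0.23050951]), 'orientation': array([-2.19863964e-04,  1.36957689e-01,  9.90576580e-01, -7.62971658e-04]), 'wrist_force': array([0.67680046, 0.00348963, 0.81362323]), 'ft_torque': array([-0.02098161, -0.02981057,  0.03567896]), 'grip_force': 0.0, 'finger_gap': 0.08580570737054026}
```

View pics/top0.png

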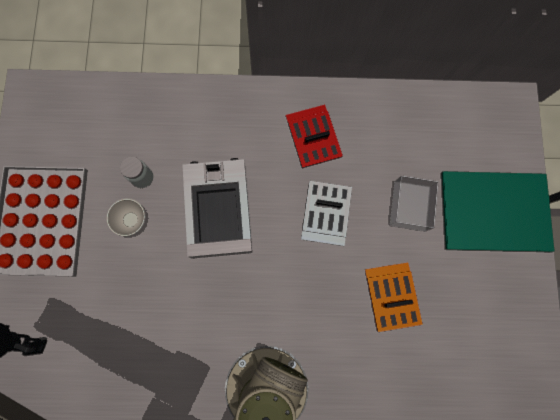

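View pics/side0.png

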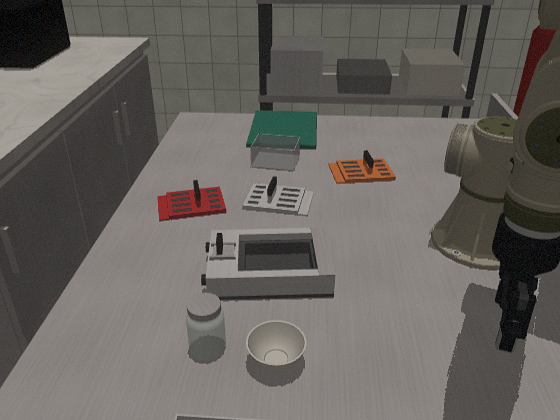

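Top view: the station is at about (217,207). There are three filter-shaped things: red (314,137), orange (394,297) and bare metal (327,213). The bare-metal one is meant, because the red and orange ones are look-alikes. Its black handle is at (329,204), with the tongue towards the robot. I'll confirm in an enlarged crop.

```bash
cat > h.py <<'E'
import numpy as np, cv2
from workcell import env
def cal(n):
    c=env.get_calibration(n); f=210/np.tan(np.radians(c["vertical_fov"]/2))
    K=np.array([[f,0,c["cx"]],[0,f,c["cy"]],[0,0,1]]); return K,cv2.Rodrigues(c["rvec"])[0],c["tvec"].reshape(3)
def ray(n,uv,z):
    K,R,t=cal(n); C=-R.T@t; d=R.T@np.linalg.solve(K,[uv[0],uv[1],1.]); return C+d*(z-C[2])/d[2]
def px(n,P):
    K,R,t=cal(n); p=K@(R@np.asarray(P,float)+t); return p[:2]/p[2]
E
python3 - <<'E'
import cv2
im=cv2.imread("pics/top0.png"); c=im[140:270,170:370]
cv2.imwrite("pics/crop1.png",cv2.resize(c,None,fx=4,fy=4,interpolation=cv2.INTER_CUBIC))
E
```

```text
(no output)
```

View pics/crop1.png

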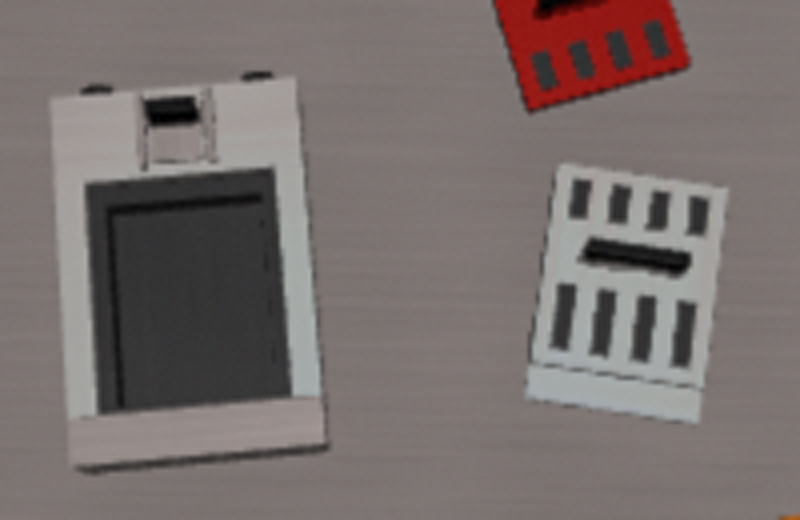

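The crop confirms it: the bare-metal filter has its tongue at the bottom and its handle at about (638,253) in the crop. The station's lip edge runs (98,414)-(290,398), and the catch is at the top with its knob at (172,110).

```bash
cat >> h.py <<'E'
def fit(loc,wor):
    a=np.array(loc,float);b=np.array(wor)[:,:2]; ac=a-a.mean(0);bc=b-b.mean(0)
    th=np.arctan2((ac[:,0]*bc[:,1]-ac[:,1]*bc[:,0]).sum(),(ac*bc).sum())
    R=np.array([[np.cos(th),-np.sin(th)],[np.sin(th),np.cos(th)]]); t=b.mean(0)-R@a.mean(0)
    return t,th,R,(b-(a@R.T+t))
E
python3 - <<'E'
from h import *
def w(c,z): return ray("top",(c[0]/4-.375+170,c[1]/4-.375+140),z)
S=[((.094,.069),(85,184),.06),((.094,-.069),(273,168),.06),((-.076,.069),(98,414),.061),((-.076,-.069),(290,398),.061),((.16,.09),(52,99),.06),((.16,-.09),(296,79),.06)]
F=[((-.09,.065),(526,400),.003),((-.09,-.065),(698,423),.003),((.09,.065),(558,163),.014),((.09,-.065),(727,187),.014),((-.064,.065),(534,362),.014),((-.064,-.065),(703,388),.014)]
for nm,L in(("station",S),("filter",F)):
    t,th,R,r=fit([l[0] for l in L],[w(l[1],l[2]) for l in L]); print(nm,t.round(4),"yaw",th.round(4));print((r*1000).round(1).tolist())
    if nm=="filter": print("handle",t+R@[.02,0])
im=cv2.imread("pics/top0.png")
m=(im[190:215,305:350].max(2)<28).astype(np.uint8)
print("handle mask",cv2.minAreaRect(cv2.findNonZero(m)))
(cx,cy),_,_=cv2.minAreaRect(cv2.findNonZero(m)); print(ray("top",(cx+305,cy+190),.05))
print("knob",w((170,100),.1015),w((172,110),.1015))
E
```

```text
station [0.4775 0.1516] yaw 0.1093
[[-0.7, -0.7], [-0.4, 1.1], [1.6, -1.1], [0.9, 1.4], [-0.7, -1.1], [-0.6, 0.5]]
filter [ 0.5023 -0.17  ] yaw -0.1208
[[-0.7, -0.5], [0.7, 0.7], [-0.1, -0.5], [0.0, 0.7], [0.5, -2.2], [-0.4, 1.8]]
handle [ 0.52217826 -0.17244038]
handle mask ((24.029998779296875, 13.790000915527344), (24.0416316986084, 3.8183767795562744), 8.13010311126709)
[ 0.52077228 -0.17196037  0.05      ]
knob [0.61483265 0.16546502 0.1015    ] [0.60754322 0.16370459 0.1015    ]
```

>>> servo_tool([
  {"grip":0,"x":0,"y":0,"z":0,"roll":-4.4},
  {"grip":0,"x":0,"y":0,"z":0,"roll":-4.4},
  {"grip":0,"x":-22,"y":-33,"z":0,"roll":0},
  {"grip":0,"x":-22,"y":-33,"z":0,"roll":0},
  {"grip":0,"x":-22,"y":-33,"z":0,"roll":0},
], grip_force=20)

```text
clock: 0.52
tcp_pos: [0.2095, 0.446, 0.2304]
orientation: [-0.0, 0.06, 0.998, -0.001]
wrist_force: [0.9, 0.3, 0.8]
finger_gap: 0.0852
grip_force: 0.0
```

>>> servo_tool([
  {"grip":0,"x":-22,"y":-33,"z":0,"roll":0},
  {"grip":0,"x":-22,"y":-33,"z":0,"roll":0},
  {"grip":0,"x":-22,"y":-33,"z":0,"roll":0},
  {"grip":0,"x":-22,"y":-33,"z":0,"roll":0},
  {"grip":0,"x":-22,"y":-33,"z":0,"roll":0},
])

```text
clock: 0.93
tcp_pos: [0.2989, 0.2683, 0.2311]
orientation: [-0.0, 0.06, 0.998, -0.0]
wrist_force: [1.5, 0.2, 0.8]
finger_gap: 0.0852
grip_force: 0.0
```

>>> servo_tool([
  {"grip":0,"x":-22,"y":-33,"z":0,"roll":0},
  {"grip":0,"x":-22,"y":-33,"z":0,"roll":0},
  {"grip":0,"x":-22,"y":-33,"z":0,"roll":0},
  {"grip":0,"x":-22,"y":-33,"z":0,"roll":0},
  {"grip":0,"x":-22,"y":-33,"z":0,"roll":0},
])

```text
clock: 1.35
tcp_pos: [0.3882, 0.0911, 0.2312]
orientation: [0.0, 0.061, 0.998, 0.0]
wrist_force: [0.5, 0.8, 0.8]
finger_gap: 0.0853
grip_force: 0.0
```

>>> servo_tool([
  {"grip":0,"x":-22,"y":-33,"z":0,"roll":0},
  {"grip":0,"x":-22,"y":-33,"z":0,"roll":0},
  {"grip":0,"x":-22,"y":-33,"z":0,"roll":0},
  {"grip":0,"x":-22,"y":-33,"z":0,"roll":0},
  {"grip":0,"x":-22,"y":-33,"z":0,"roll":0},
])

```text
clock: 1.77
tcp_pos: [0.4775, -0.0861, 0.231]
orientation: [-0.0, 0.061, 0.998, 0.0]
wrist_force: [0.2, 0.7, 0.4]
finger_gap: 0.0854
grip_force: 0.0
```

>>> servo_tool([
  {"grip":0,"x":-18,"y":-27,"z":0,"roll":0},
  {"grip":0,"x":-18,"y":-27,"z":0,"roll":0},
  {"grip":0,"x":-18,"y":-27,"z":0,"roll":0},
  {"grip":0,"x":0,"y":0,"z":40,"roll":0},
  {"grip":0,"x":0,"y":0,"z":40,"roll":0},
])

```text
clock: 2.18
tcp_pos: [0.5242, -0.1744, 0.1523]
orientation: [0.003, 0.062, 0.998, -0.001]
wrist_force: [-0.1, 0.2, -0.6]
finger_gap: 0.0855
grip_force: 0.0
```

>>> servo_tool([
  {"grip":0,"x":0,"y":0,"z":40,"roll":0},
  {"grip":0,"x":0,"y":0,"z":30,"roll":0},
  {"grip":0,"x":0,"y":0,"z":0,"roll":0},
])

```text
clock: 2.43
tcp_pos: [0.516, -0.1687, 0.0744]
orientation: [-0.006, 0.061, 0.998, 0.003]
wrist_force: [-1.1, 0.6, -0.3]
finger_gap: 0.0851
grip_force: 0.0
```

```bash
python3 - <<'E'
from h import *
s=env.get_state(); print(s["tcp_pos"],s["orientation"],s["wrist_force"])
im=env.read_camera("side")[:,:,::-1]; 
u,v=px("side",[.5215,-.172,.06]).astype(int); print(u,v)
cv2.imwrite("pics/side1.png",cv2.resize(im[v-70:v+50,u-80:u+80],None,fx=5,fy=5,interpolation=cv2.INTER_CUBIC))
E
```

```text
[ 0.51604389 -0.16868969  0.07443366] [-0.00584627  0.06079721  0.99812979  0.00253921] [-1.05386101  0.63135019 -0.2511863 ]
271 180
```

View pics/side1.png

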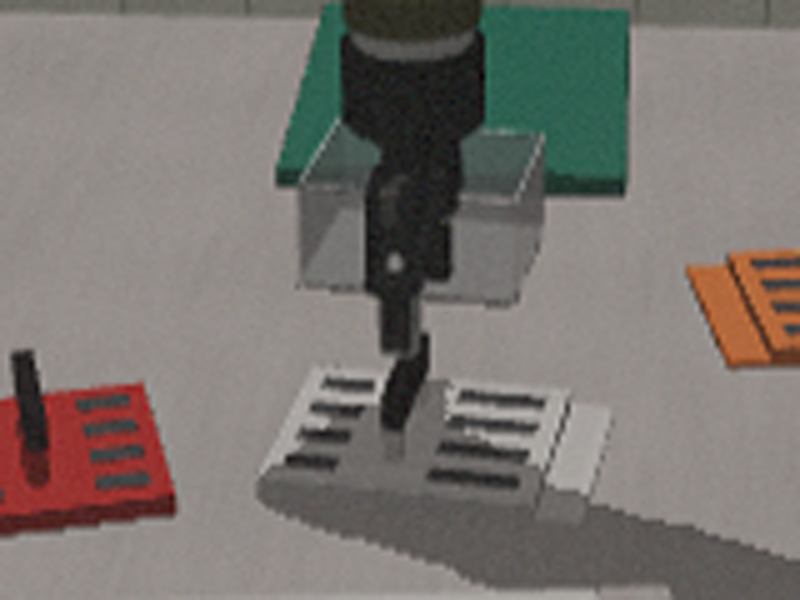

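The crop shows the open gripper above the white filter's handle, in line with it (handle at about (405,385) in the crop).

>>> servo_tool([
  {"grip":0,"x":0,"y":0,"z":0,"roll":0},
  {"grip":0,"x":0,"y":0,"z":0,"roll":0},
  {"grip":0,"x":0,"y":0,"z":0,"roll":0},
])

```text
clock: 2.73
tcp_pos: [0.523, -0.1718, 0.084]
orientation: [0.002, 0.06, 0.998, -0.001]
wrist_force: [0.9, -0.9, 0.2]
finger_gap: 0.086
grip_force: 0.0
```

>>> servo_tool([
  {"grip":0,"x":0,"y":0,"z":16,"roll":0},
  {"grip":0,"x":0,"y":0,"z":16,"roll":0},
  {"grip":0,"x":0,"y":0,"z":16,"roll":0},
  {"grip":0,"x":0,"y":0,"z":14,"roll":0},
  {"grip":0,"x":0,"y":0,"z":0,"roll":0},
])

```text
clock: 3.15
tcp_pos: [0.5206, -0.1707, 0.0186]
orientation: [-0.001, 0.06, 0.998, 0.0]
wrist_force: [-0.2, 0.8, 0.5]
finger_gap: 0.0855
grip_force: 0.0
```

>>> servo_tool([
  {"grip":0.3,"x":0,"y":0,"z":0,"roll":0},
  {"grip":0.3,"x":0,"y":0,"z":0,"roll":0},
  {"grip":0.3,"x":0,"y":0,"z":0,"roll":0},
  {"grip":0.3,"x":0,"y":0,"z":0,"roll":0},
  {"grip":0.3,"x":0,"y":0,"z":0,"roll":0},
], grip_force=20)

```text
clock: 3.57
tcp_pos: [0.522, -0.1713, 0.0205]
orientation: [0.001, 0.061, 0.998, -0.0]
wrist_force: [-0.6, -0.3, 4.1]
finger_gap: 0.0757
grip_force: 26.8
```

>>> servo_tool([
  {"grip":0.3,"x":0,"y":0,"z":-10,"roll":0},
  {"grip":0.3,"x":0,"y":0,"z":-25,"roll":0},
  {"grip":0.3,"x":0,"y":0,"z":-35,"roll":0},
  {"grip":0.3,"x":0,"y":0,"z":-35,"roll":0},
  {"grip":0.3,"x":0,"y":0,"z":-25,"roll":0},
])

```text
clock: 3.98
tcp_pos: [0.5214, -0.1712, 0.1525]
orientation: [0.001, 0.061, 0.998, -0.0]
wrist_force: [0.8, -0.1, -3.7]
finger_gap: 0.0756
grip_force: 26.9
```

>>> servo_tool([
  {"grip":0.3,"x":0,"y":0,"z":-10,"roll":0},
  {"grip":0.3,"x":0,"y":0,"z":0,"roll":0},
  {"grip":0.3,"x":0,"y":0,"z":0,"roll":0},
])

```text
clock: 4.23
tcp_pos: [0.5208, -0.1709, 0.1587]
orientation: [-0.0, 0.061, 0.998, 0.0]
wrist_force: [-0.8, 0.6, -4.4]
finger_gap: 0.0755
grip_force: 26.9
```

```bash
python3 - <<'E'
from h import *
s=env.get_state(); print(s["tcp_pos"],s["wrist_force"],s["ft_torque"],s["finger_gap"],s["grip_force"])
im=env.read_camera("side")[:,:,::-1]; 
u,v=px("side",[.5215,-.172,.16]).astype(int); print(u,v)
cv2.imwrite("pics/side2.png",cv2.resize(im[v-60:v+60,u-80:u+80],None,fx=5,fy=5,interpolation=cv2.INTER_CUBIC))
E
```

```text
[ 0.52082305 -0.17086845  0.15874847] [-0.82510066  0.64437067 -4.43003238] [-0.04314215  0.01191865 -0.01179485] 0.07547268779767613 26.865966618061066
271 147
```

View pics/side2.png

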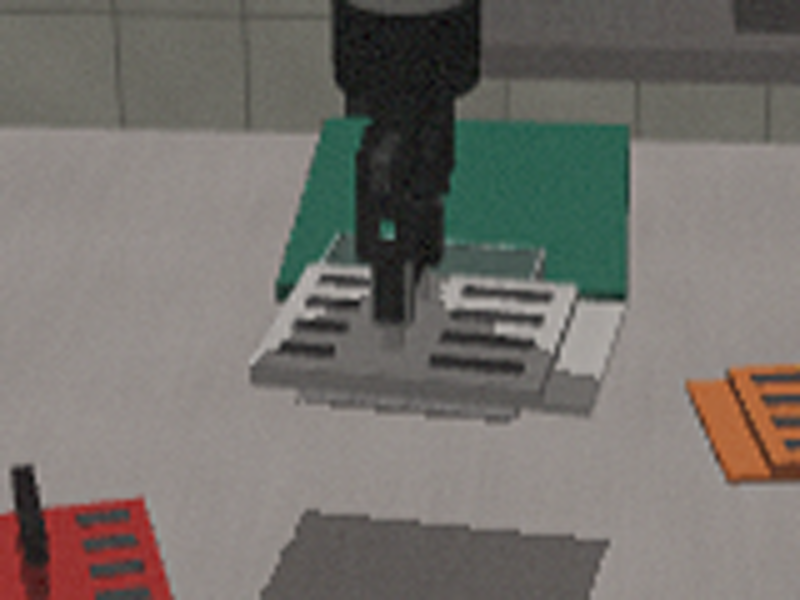

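The filter hangs about level, with its near edge running (250,380)-(590,412) in the crop, so it doesn't tilt by itself. Gripped by the handle ends it can pivot about y, so I'll tilt it by lowering its free edge onto the top of the catch knob.

>>> servo_tool([
  {"grip":0.3,"x":0,"y":0,"z":0,"roll":-4.4},
  {"grip":0.3,"x":0,"y":0,"z":0,"roll":-4.4},
  {"grip":0.3,"x":0,"y":0,"z":0,"roll":-4.4},
  {"grip":0.3,"x":-3,"y":15,"z":0,"roll":0},
  {"grip":0.3,"x":-5.5,"y":30,"z":0,"roll":0},
])

```text
clock: 4.7
tcp_pos: [0.5235, -0.127, 0.1563]
orientation: [-0.002, -0.053, 0.999, 0.0]
wrist_force: [0.1, 0.3, -4.3]
finger_gap: 0.0755
grip_force: 26.9
```

>>> servo_tool([
  {"grip":0.3,"x":-5.5,"y":30,"z":0,"roll":0},
  {"grip":0.3,"x":-5.5,"y":30,"z":0,"roll":0},
  {"grip":0.3,"x":-5.5,"y":30,"z":0,"roll":0},
  {"grip":0.3,"x":-5.5,"y":30,"z":0,"roll":0},
  {"grip":0.3,"x":-5.5,"y":30,"z":0,"roll":0},
])

```text
clock: 5.12
tcp_pos: [0.5338, 0.0283, 0.1564]
orientation: [-0.002, -0.054, 0.999, 0.0]
wrist_force: [1.4, -0.2, -3.9]
finger_gap: 0.0759
grip_force: 26.9
```

>>> servo_tool([
  {"grip":0.3,"x":-5.5,"y":30,"z":0,"roll":0},
  {"grip":0.3,"x":-5.5,"y":30,"z":0,"roll":0},
  {"grip":0.3,"x":-5.5,"y":30,"z":0,"roll":0},
  {"grip":0.3,"x":-4.5,"y":25,"z":0,"roll":0},
  {"grip":0.3,"x":-2,"y":15,"z":0,"roll":0},
])

```text
clock: 5.53
tcp_pos: [0.5426, 0.161, 0.1563]
orientation: [-0.002, -0.056, 0.998, 0.0]
wrist_force: [0.7, 0.6, -3.7]
finger_gap: 0.0756
grip_force: 26.9
```

>>> servo_tool([
  {"grip":0.3,"x":0,"y":0,"z":0,"roll":0},
  {"grip":0.3,"x":0,"y":0,"z":0,"roll":0},
  {"grip":0.3,"x":0,"y":0,"z":0,"roll":0},
  {"grip":0.3,"x":0,"y":0,"z":0,"roll":0},
])

```text
clock: 5.87
tcp_pos: [0.5437, 0.1575, 0.1582]
orientation: [-0.001, -0.054, 0.999, -0.0]
wrist_force: [-0.8, -0.3, -3.3]
finger_gap: 0.0755
grip_force: 26.9
```

>>> servo_tool([
  {"grip":0.3,"x":0,"y":0,"z":15,"roll":0},
  {"grip":0.3,"x":0,"y":0,"z":15,"roll":0},
  {"grip":0.3,"x":0,"y":0,"z":5,"roll":0},
  {"grip":0.3,"x":0,"y":0,"z":4,"roll":0},
  {"grip":0.3,"x":0,"y":0,"z":3,"roll":0},
])

```text
clock: 6.28
tcp_pos: [0.544, 0.1577, 0.1176]
orientation: [-0.0, -0.054, 0.999, -0.0]
wrist_force: [-4.6, -0.7, 2.7]
finger_gap: 0.0756
grip_force: 27.7
```

>>> servo_tool([
  {"grip":0.3,"x":0,"y":0,"z":3,"roll":0},
  {"grip":0.3,"x":0,"y":0,"z":3,"roll":0},
  {"grip":0.3,"x":0,"y":0,"z":2,"roll":0},
  {"grip":0.3,"x":0,"y":0,"z":0,"roll":0},
])

```text
clock: 6.62
tcp_pos: [0.5439, 0.1584, 0.1094]
orientation: [-0.0, -0.055, 0.999, -0.0]
wrist_force: [-5.1, -1.2, 2.1]
finger_gap: 0.0756
grip_force: 28.0
```

```bash
python3 - <<'E'
from h import *
s=env.get_state(); print(s["tcp_pos"],s["wrist_force"],s["ft_torque"],s["finger_gap"],s["grip_force"])
im=env.read_camera("side")[:,:,::-1]; 
u,v=px("side",[.5,.16,.1]).astype(int); print(u,v)
cv2.imwrite("pics/side3.png",cv2.resize(im[v-60:v+60,u-80:u+80],None,fx=5,fy=5,interpolation=cv2.INTER_CUBIC))
E
```

```text
[0.54385931 0.15836299 0.10936349] [-5.06591476 -1.17793626  2.11805927] [-0.28025064  0.65256442 -0.01616772] 0.0755931227498879 28.00623267889023
269 236
```

View pics/side3.png

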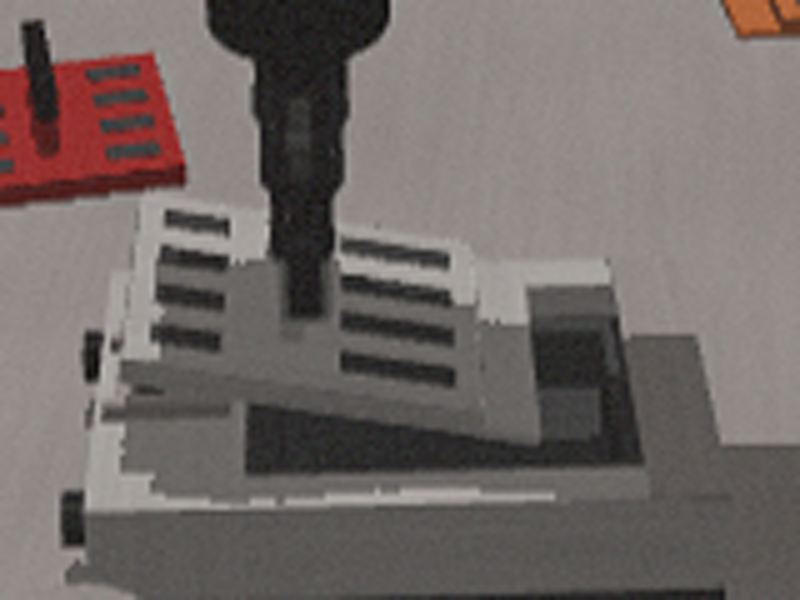

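The filter is now tilted free edge up. Its near bottom edge runs from about (128,385) to the tongue corner (540,444), and the free end rests on the knob. Next I'll work out the tilt from the plane at y=+65.

```bash
cat >> h.py <<'E'
ST=np.array([.4775,.1516]);TH=.1093
RS=np.array([[np.cos(TH),-np.sin(TH)],[np.sin(TH),np.cos(TH)]])
def tost(P): P=np.asarray(P,float); return np.r_[RS.T@(P[:2]-ST),P[2]]
def rayst(n,uv,y):
    K,R,t=cal(n); C=-R.T@t; d=R.T@np.linalg.solve(K,[uv[0],uv[1],1.])
    c=tost(C); e=np.r_[RS.T@d[:2],d[2]]; return c+e*(y-c[1])/e[1]
E
python3 - <<'E'
from h import *
f=lambda c:(c[0]/5-.4+189,c[1]/5-.4+176)
for c in((128,385),(120,363),(540,444),(485,425)): print(c,(rayst("side",f(c),.065)*1000).round(1))
print(tost(env.get_state()["tcp_pos"])*1000)
E
```

```text
(128, 385) [139.7  65.  104.2]
(120, 363) [142.3  65.  115.5]
(540, 444) [-32.   65.   68.7]
(485, 425) [-8.7 65.  79.4]
[ 66.77317282  -0.49809787 109.47337695]
```

>>> servo_tool([
  {"grip":0.3,"x":0,"y":0,"z":-5,"roll":0},
  {"grip":0.3,"x":0,"y":0,"z":-5,"roll":0},
  {"grip":0.3,"x":10,"y":0,"z":0,"roll":0},
  {"grip":0.3,"x":16,"y":0,"z":0,"roll":0},
  {"grip":0.3,"x":10,"y":0,"z":0,"roll":0},
])

```text
clock: 7.08
tcp_pos: [0.5082, 0.1547, 0.1196]
orientation: [0.0, -0.055, 0.999, 0.0]
wrist_force: [-1.0, 0.3, -4.5]
finger_gap: 0.0753
grip_force: 27.4
```

>>> servo_tool([
  {"grip":0.3,"x":0,"y":0,"z":8,"roll":0},
  {"grip":0.3,"x":0,"y":0,"z":10,"roll":0},
  {"grip":0.3,"x":0,"y":0,"z":6,"roll":0},
  {"grip":0.3,"x":0,"y":0,"z":4,"roll":0},
  {"grip":0.3,"x":0,"y":0,"z":0,"roll":0},
])

```text
clock: 7.5
tcp_pos: [0.5082, 0.1545, 0.0897]
orientation: [-0.001, -0.055, 0.999, -0.0]
wrist_force: [-0.8, -0.1, -3.8]
finger_gap: 0.0757
grip_force: 27.3
```

```bash
python3 - <<'E'
from h import *
s=env.get_state(); print(s["tcp_pos"],tost(s["tcp_pos"])*1000,s["orientation"],s["wrist_force"],s["finger_gap"],s["grip_force"])
im=env.read_camera("side")[:,:,::-1]; 
u,v=px("side",[.5,.16,.1]).astype(int); print(u,v)
cv2.imwrite("pics/side4.png",cv2.resize(im[v-60:v+60,u-80:u+80],None,fx=5,fy=5,interpolation=cv2.INTER_CUBIC))
E
```

```text
[0.50818746 0.15445535 0.08972139] [30.81580737 -0.50915697 89.72139191] [-1.04963809e-03 -5.45165072e-02  9.98512316e-01 -5.19451972e-05] [-0.82735205 -0.07659364 -3.78538054] 0.07572841551204511 27.30093240737915
269 236
```

View pics/side4.png

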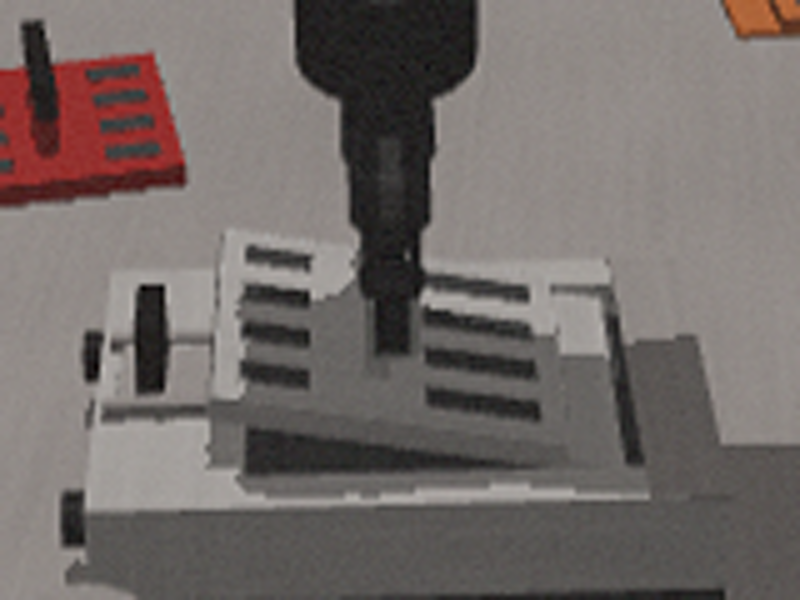

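The tilted filter is in the opening, with its tongue (right edge at about (620,460)) just short of the lip at (610,270)-(640,465). The catch is still drawn back, knob at (150,340). Inserting now.

>>> servo_tool([
  {"grip":0.3,"x":0,"y":0,"z":2,"roll":0},
  {"grip":0.3,"x":5,"y":0,"z":0,"roll":0},
  {"grip":0.3,"x":5,"y":0,"z":0,"roll":0},
  {"grip":0.3,"x":5,"y":0,"z":0,"roll":0},
  {"grip":0.3,"x":5,"y":0,"z":0,"roll":0},
])

```text
clock: 7.97
tcp_pos: [0.488, 0.1523, 0.0895]
orientation: [0.0, -0.055, 0.999, 0.0]
wrist_force: [-0.1, -0.0, -3.9]
finger_gap: 0.0757
grip_force: 27.4
```

>>> servo_tool([
  {"grip":0.3,"x":1,"y":0,"z":0,"roll":0},
  {"grip":0.3,"x":0,"y":0,"z":0,"roll":0},
  {"grip":0.3,"x":0,"y":0,"z":0,"roll":0},
])

```text
clock: 8.22
tcp_pos: [0.4879, 0.1523, 0.0896]
orientation: [0.0, -0.055, 0.999, 0.0]
wrist_force: [0.8, -0.3, -4.2]
finger_gap: 0.075
grip_force: 27.3
```

```bash
python3 - <<'E'
from h import *
s=env.get_state(); print(tost(s["tcp_pos"])*1000,s["wrist_force"],s["finger_gap"])
im=env.read_camera("top")[:,:,::-1]; cv2.imwrite("pics/topB.png",im)
im=env.read_camera("side")[:,:,::-1]; 
a=im[176:296,189:349]
cv2.imwrite("pics/side5.png",cv2.resize(a,None,fx=5,fy=5,interpolation=cv2.INTER_CUBIC))
E
```

```text
[10.37159404 -0.39398364 89.56964829] [ 0.80355909 -0.34787517 -4.19882061] 0.07498740221247285
```

View pics/side5.png

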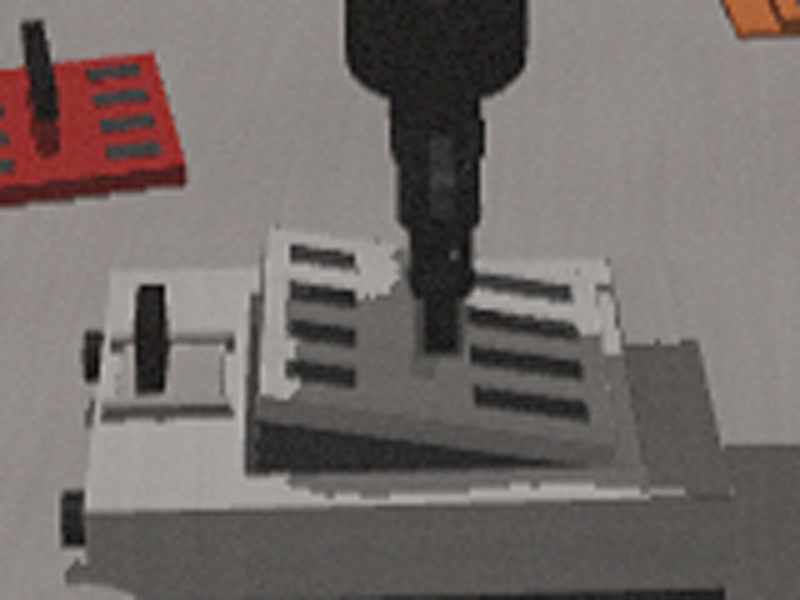

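The filter is tilted with its tongue end beneath the lip: the body's right edge is at about (620,455), with no contact force. Lowering the handle now, letting it rotate down about the tongue.

>>> servo_tool([
  {"grip":0.3,"x":0,"y":0,"z":3,"roll":0},
  {"grip":0.3,"x":0,"y":0,"z":3,"roll":0},
  {"grip":0.3,"x":-1.5,"y":0,"z":3,"roll":0},
  {"grip":0.3,"x":-1.4,"y":0,"z":3,"roll":0},
  {"grip":0.3,"x":-1.4,"y":0,"z":3,"roll":0},
])

```text
clock: 8.73
tcp_pos: [0.4929, 0.1529, 0.0744]
orientation: [0.001, -0.055, 0.999, 0.0]
wrist_force: [0.9, 1.2, -1.2]
finger_gap: 0.0759
grip_force: 27.8
```

>>> servo_tool([
  {"grip":0.3,"x":-1.4,"y":0,"z":3,"roll":0},
  {"grip":0.3,"x":-1.4,"y":0,"z":3,"roll":0},
  {"grip":0.3,"x":-1.3,"y":0,"z":3,"roll":0},
  {"grip":0.3,"x":0,"y":0,"z":0,"roll":0},
])

```text
clock: 9.07
tcp_pos: [0.4963, 0.1532, 0.0648]
orientation: [-0.0, -0.055, 0.999, 0.0]
wrist_force: [1.5, 0.1, -1.0]
finger_gap: 0.0754
grip_force: 27.7
```

>>> servo_tool([
  {"grip":0.3,"x":-1,"y":0,"z":1.5,"roll":0},
  {"grip":0.3,"x":0,"y":0,"z":1.5,"roll":0},
  {"grip":0.3,"x":0,"y":0,"z":0,"roll":0},
  {"grip":0.3,"x":0,"y":0,"z":0,"roll":0},
])

```text
clock: 9.4
tcp_pos: [0.4971, 0.1533, 0.0623]
orientation: [0.0, -0.055, 0.999, 0.0]
wrist_force: [1.4, -0.3, -1.2]
finger_gap: 0.0757
grip_force: 27.8
```

>>> servo_tool([
  {"grip":0,"x":0,"y":0,"z":0,"roll":0},
  {"grip":0,"x":0,"y":0,"z":0,"roll":0},
  {"grip":0,"x":0,"y":0,"z":0,"roll":0},
  {"grip":0,"x":0,"y":0,"z":0,"roll":0},
])

```text
clock: 9.73
tcp_pos: [0.4968, 0.1533, 0.0623]
orientation: [-0.0, -0.055, 0.999, 0.0]
wrist_force: [-0.2, -0.6, 0.1]
finger_gap: 0.0852
grip_force: 0.0
```

>>> servo_tool([
  {"grip":0,"x":0,"y":0,"z":-20,"roll":0},
  {"grip":0,"x":0,"y":0,"z":-30,"roll":0},
  {"grip":0,"x":0,"y":0,"z":-30,"roll":0},
  {"grip":0,"x":0,"y":0,"z":-20,"roll":0},
  {"grip":0.6,"x":0,"y":0,"z":0,"roll":0},
])

```text
clock: 10.15
tcp_pos: [0.4998, 0.1538, 0.1671]
orientation: [0.004, -0.055, 0.998, 0.0]
wrist_force: [-0.5, -0.0, 0.5]
finger_gap: 0.0755
grip_force: 0.0
```

```bash
python3 - <<'E'
from h import *
s=env.get_state(); print(tost(s["tcp_pos"])*1000,s["wrist_force"],s["finger_gap"])
im=env.read_camera("side")[:,:,::-1]; 
a=im[176:296,189:349]
cv2.imwrite("pics/side6.png",cv2.resize(a,None,fx=5,fy=5,interpolation=cv2.INTER_CUBIC))
E
```

```text
[ 22.42927725  -0.26944054 167.09057205] [-0.49632236 -0.04718682  0.51838401] 0.07546345732362496
```

View pics/side6.png

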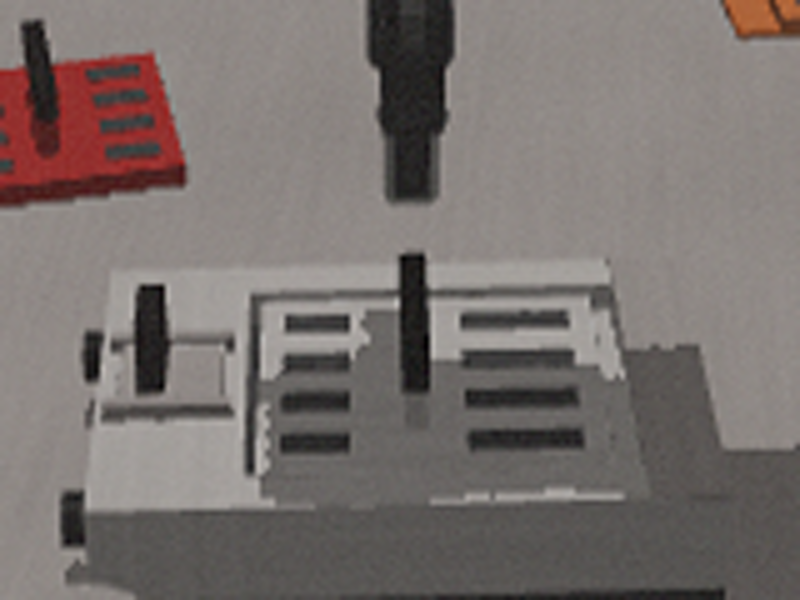

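The filter lies flat in the opening, handle at (414,320). The catch is still drawn back, knob at (150,340). I'll press lightly near the free edge with shut fingers to make sure it is home.

>>> servo_tool([
  {"grip":1,"x":-22,"y":0,"z":0,"roll":0},
  {"grip":1,"x":-22,"y":0,"z":0,"roll":0},
  {"grip":1,"x":0,"y":0,"z":0,"roll":0},
  {"grip":1,"x":0,"y":0,"z":0,"roll":0},
  {"grip":1,"x":0,"y":0,"z":0,"roll":0},
])

```text
clock: 10.62
tcp_pos: [0.5394, 0.1579, 0.1609]
orientation: [-0.002, -0.055, 0.999, -0.0]
wrist_force: [0.4, 0.3, 0.4]
finger_gap: 0.005
grip_force: 0.0
```

>>> servo_tool([
  {"grip":1,"x":0,"y":0,"z":30,"roll":0},
  {"grip":1,"x":0,"y":0,"z":30,"roll":0},
  {"grip":1,"x":0,"y":0,"z":25,"roll":0},
  {"grip":1,"x":0,"y":0,"z":10,"roll":0},
  {"grip":1,"x":0,"y":0,"z":0,"roll":0},
])

```text
clock: 11.03
tcp_pos: [0.5374, 0.1577, 0.0644]
orientation: [-0.003, -0.055, 0.999, -0.0]
wrist_force: [0.7, -0.3, -0.0]
finger_gap: 0.0004
grip_force: 0.0
```

>>> servo_tool([
  {"grip":1,"x":0,"y":0,"z":4,"roll":0},
  {"grip":1,"x":0,"y":0,"z":4,"roll":0},
  {"grip":1,"x":0,"y":0,"z":2,"roll":0},
  {"grip":1,"x":0,"y":0,"z":0,"roll":0},
])

```text
clock: 11.37
tcp_pos: [0.5414, 0.1582, 0.058]
orientation: [0.001, -0.055, 0.999, 0.0]
wrist_force: [-0.6, 1.3, 0.1]
finger_gap: 0.0001
grip_force: 0.0
```

>>> servo_tool([
  {"grip":1,"x":0,"y":0,"z":2,"roll":0},
  {"grip":1,"x":0,"y":0,"z":2,"roll":0},
  {"grip":1,"x":0,"y":0,"z":1,"roll":0},
  {"grip":1,"x":0,"y":0,"z":0,"roll":0},
])

```text
clock: 11.7
tcp_pos: [0.5417, 0.1583, 0.056]
orientation: [0.002, -0.055, 0.999, 0.0]
wrist_force: [-6.6, -1.8, 21.2]
finger_gap: -0.0001
grip_force: 10.8
```

The press met 21 N at z = 56 mm, which is the filter's top when it is seated (42+14). Going behind the knob to push the catch in.

>>> servo_tool([
  {"grip":1,"x":0,"y":0,"z":-20,"roll":0},
  {"grip":1,"x":0,"y":0,"z":-35,"roll":0},
  {"grip":1,"x":0,"y":0,"z":-35,"roll":0},
  {"grip":1,"x":-20,"y":0,"z":0,"roll":0},
  {"grip":1,"x":-30,"y":0,"z":0,"roll":0},
])

```text
clock: 12.12
tcp_pos: [0.5912, 0.164, 0.1466]
orientation: [0.003, -0.055, 0.998, 0.0]
wrist_force: [1.6, 0.6, -1.0]
finger_gap: -0.0001
grip_force: 0.0
```

>>> servo_tool([
  {"grip":1,"x":-30,"y":0,"z":0,"roll":0},
  {"grip":1,"x":-25,"y":0,"z":0,"roll":0},
  {"grip":1,"x":0,"y":0,"z":0,"roll":0},
  {"grip":1,"x":0,"y":0,"z":0,"roll":0},
  {"grip":1,"x":0,"y":0,"z":0,"roll":0},
])

```text
clock: 12.53
tcp_pos: [0.6443, 0.1695, 0.142]
orientation: [-0.001, -0.055, 0.999, 0.0]
wrist_force: [-1.5, 0.1, -1.1]
finger_gap: 0.0002
grip_force: 0.0
```

>>> servo_tool([
  {"grip":1,"x":0,"y":0,"z":20,"roll":0},
  {"grip":1,"x":0,"y":0,"z":25,"roll":0},
  {"grip":1,"x":0,"y":0,"z":18,"roll":0},
  {"grip":1,"x":0,"y":0,"z":0,"roll":0},
  {"grip":1,"x":0,"y":0,"z":0,"roll":0},
])

```text
clock: 12.95
tcp_pos: [0.6432, 0.1695, 0.0789]
orientation: [-0.001, -0.055, 0.999, -0.0]
wrist_force: [-0.2, 0.5, 1.2]
finger_gap: -0.0002
grip_force: 0.0
```

```bash
python3 - <<'E'
from h import *
s=env.get_state(); print(tost(s["tcp_pos"])*1000,s["wrist_force"])
E
```

```text
[166.63181348  -0.30762917  78.89761801] [-0.22124418  0.45006209  1.17727502]
```

Need about 45 mm of travel along -x, up to the stop.

>>> servo_tool([
  {"grip":1,"x":8,"y":0,"z":0,"roll":0},
  {"grip":1,"x":5,"y":0,"z":0,"roll":0},
  {"grip":1,"x":5,"y":0,"z":0,"roll":0},
  {"grip":1,"x":5,"y":0,"z":0,"roll":0},
  {"grip":1,"x":5,"y":0,"z":0,"roll":0},
])

```text
clock: 13.37
tcp_pos: [0.6182, 0.1666, 0.0809]
orientation: [0.002, -0.055, 0.999, 0.0]
wrist_force: [3.0, 0.5, 1.8]
finger_gap: -0.0
grip_force: 1.1
```

>>> servo_tool([
  {"grip":1,"x":5,"y":0,"z":0,"roll":0},
  {"grip":1,"x":5,"y":0,"z":0,"roll":0},
  {"grip":1,"x":4,"y":0,"z":0,"roll":0},
  {"grip":1,"x":0,"y":0,"z":0,"roll":0},
])

```text
clock: 13.7
tcp_pos: [0.6022, 0.1649, 0.0793]
orientation: [-0.001, -0.055, 0.999, 0.0]
wrist_force: [0.6, -0.2, -0.0]
finger_gap: -0.0003
grip_force: 0.1
```

>>> servo_tool([
  {"grip":1,"x":2,"y":0,"z":0,"roll":0},
  {"grip":1,"x":2,"y":0,"z":0,"roll":0},
  {"grip":1,"x":1,"y":0,"z":0,"roll":0},
  {"grip":1,"x":0,"y":0,"z":0,"roll":0},
])

```text
clock: 14.03
tcp_pos: [0.5999, 0.1646, 0.0793]
orientation: [0.001, -0.054, 0.999, 0.0]
wrist_force: [5.4, 1.3, -1.1]
finger_gap: 0.0002
grip_force: 2.8
```

>>> servo_tool([
  {"grip":1,"x":2,"y":0,"z":0,"roll":0},
  {"grip":1,"x":1,"y":0,"z":0,"roll":0},
  {"grip":1,"x":0,"y":0,"z":0,"roll":0},
])

```text
clock: 14.28
tcp_pos: [0.5998, 0.1646, 0.0795]
orientation: [0.004, -0.054, 0.999, 0.0]
wrist_force: [12.6, 1.7, -7.0]
finger_gap: 0.0002
grip_force: 6.3
```

The tool stopped moving while the force rose to 13 N, so the catch is at its stop. Backing off and up, then a final look.

>>> servo_tool([
  {"grip":1,"x":-15,"y":0,"z":0,"roll":0},
  {"grip":1,"x":-20,"y":0,"z":0,"roll":0},
  {"grip":1,"x":0,"y":0,"z":-30,"roll":0},
  {"grip":1,"x":0,"y":0,"z":-40,"roll":0},
  {"grip":1,"x":0,"y":0,"z":-30,"roll":0},
])

```text
clock: 14.7
tcp_pos: [0.6294, 0.1678, 0.1797]
orientation: [-0.002, -0.055, 0.999, -0.0]
wrist_force: [1.0, 0.1, 0.5]
finger_gap: -0.0001
grip_force: 0.0
```

>>> servo_tool([
  {"grip":1,"x":0,"y":0,"z":0,"roll":0},
  {"grip":1,"x":0,"y":0,"z":0,"roll":0},
  {"grip":1,"x":0,"y":0,"z":0,"roll":0},
])

```text
clock: 14.95
tcp_pos: [0.6294, 0.1679, 0.1783]
orientation: [-0.001, -0.055, 0.999, -0.0]
wrist_force: [0.0, 0.4, -0.2]
finger_gap: 0.0001
grip_force: 0.0
```

```bash
python3 - <<'E'
from h import *
im=env.read_camera("side")[:,:,::-1]
cv2.imwrite("pics/side7.png",cv2.resize(im[176:296,189:349],None,fx=5,fy=5,interpolation=cv2.INTER_CUBIC))
E
```

```text
(no output)
```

View pics/side7.png

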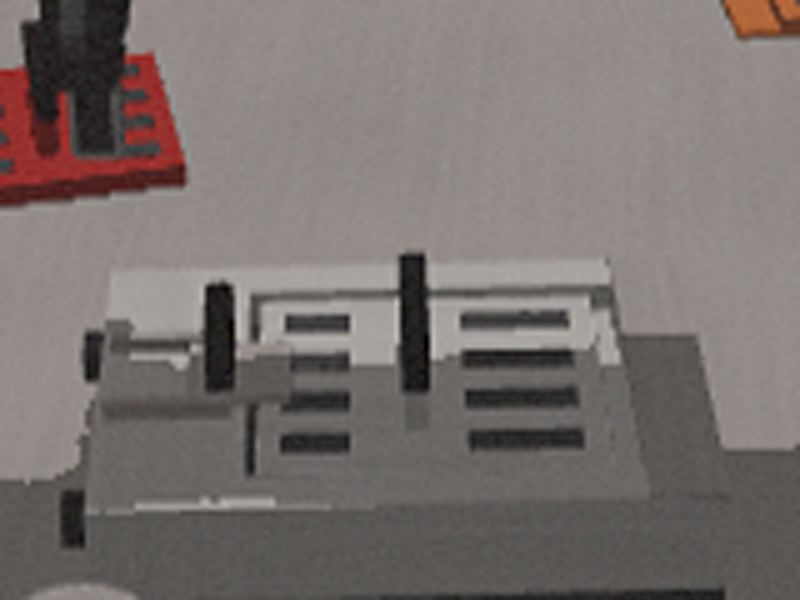

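The knob moved from (150,340) to (219,340), about 30 mm, and the catch plate covers the free edge of the flat filter. Handing in.

```bash
python3 -c "
from workcell import env
print(env.hand_in())"
```

```text
the job is handed in; nothing more can be done
None
```

The filter is hooked under the lip and lies flat and home in the opening, and the catch is pushed in to its stop. I handed the job in at about 15 s of the 51 s; hand-in returned no verdict.

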